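# Shift the cold-working lathe into third

### The job

Put the glass lathe's gear lever into third: from where it stands in the left column, nudge the red knob to the cross channel, push it across to the right, then forward until it is fully home in the third slot (right-hand side, far end, orange pips), without letting it slip into fourth. Push it gently with the fingertips or the outside of the fingers only: do not pinch or grip the knob. Leave the glass and tools around it where they are, and finish clear of the lever.

Things in the scene. Friction and masses are not known exactly. Their poses are not given: they have to be found in the camera images.
- gearbox: Green lathe gearbox, fixed, 200 mm deep (its x -90..110) x 180 wide x 100 high, turned by up to 0.35 rad. Origin on the table under the gate's centre. +x is FORWARD (away from the robot), +y the operator's LEFT, z up. A motor sticks out behind (+x), a 100 mm grinding wheel at the left (+y), both lower than its top.
- gate (a point): Centre of the H-gate, on the top face of the steel plate, 110 mm above the table. Gearbox frame: left column at y +20 mm, right at y -20, slots 20 mm wide, running x -32..32, joined by a cross channel (neutral) 22 mm wide at x 0; round-nosed tongues between. First = left forward, second = left back, third = right forward (3 orange pips), fourth = right back (others: black pips).
- slot_3 (a point): Far end of the third slot, on the plate's top face (gearbox x +26 mm, y -20 mm from the gate's centre): where the middle of the lever's shank ends up.
- pivot (a point): Pivot of the lever, fixed, 25 mm above the table under the gate's centre. With a = shift_across and f = shift_fore the knob's centre is, from here, in the gearbox's frame: x = 165 sin f, y = -165 cos f sin a, z = 165 cos f cos a (mm).
- knob (a point): Centre of the lever's red ball knob, 40 mm across, about 190 mm above the table when upright; its 12 mm steel shank runs down through the gate to the pivot and can move only inside the H. At the knob it moves about twice as far as at the plate. About 2 N at the knob moves it; friction keeps it where it is left, no springs.
- shift_across (a joint): Sideways lean of the lever, rad: 0 upright, positive = to the operator's right (gearbox -y). Left column about -0.25 (play -0.30 to -0.20), right column about +0.25 (+0.20 to +0.30).
- shift_fore (a joint): Fore-and-aft lean of the lever, rad: 0 in the middle of the cross channel, positive = forward (gearbox +x). It crosses between columns only within about +-0.06; a slot's end stops it at about +-0.31. It starts anywhere along the left column.
- tumbler: Bystander, leave alone: amber drinking glass, 72 mm across, 95 mm tall, standing beside the gearbox's right side. Origin: centre of its underside.
- wrench: Bystander, leave alone: steel spanner, 170 mm long, lying in front of the gearbox. Origin: centre of its underside.
- jar: Bystander, leave alone: closed jar, 70 mm across, 100 mm tall. Origin: centre of its underside.
- paddle: Bystander, leave alone: flat wooden paddle, 250 mm long, 14 mm thick, lying flat. Origin: centre of its underside.
- jacks: Bystander, leave alone: dark steel U-shaped glass-shaping tongs, 250 mm long, 12 mm thick, lying flat. Origin: centre of its underside.
- paperweight: Bystander, leave alone: blue glass paperweight, 80 mm across, 60 mm tall. Origin: centre of its underside.
- brush: Bystander, leave alone: hand brush, 200 mm long, lying flat. Origin: centre of its underside.

How it is judged:
By the outcome, as a careful person would: the job done as asked, in the order asked, and still so for the second after the job is handed in, with the robot touching nothing.
It also fails if it takes over 61 s, if anything falls off the work surface, if the arm or the gripper's body presses on something with over 40 N, if the wrist force passes 120 N, or if a joint passes its speed limit or range.

### The arm

A 6-joint arm with a two-finger parallel gripper is mounted at the origin on the work surface. World frame = base frame: x ahead of the robot, y to its left, z up, the work surface at z = 0. Lengths are in m, angles in degrees, forces in N, time in s.
With the tool pointing down it reaches from about 0.3 to 0.75 m from the base axis. Payload 8.5 kg.
Tool frame: the origin (TCP) lies at the very end of the fingers, on their centre line; the grasp point (between the pads) lies 19 mm behind it; x points along the fingers, y is the direction in which the jaws open and shut, and the axes are right-handed (so a half turn about x gives the same grasp; the last joint's range is limited). The gripper opens to 85 mm and grips with 20 to 120 N. Pads are 22 mm wide; open, the fingers measure 114 mm over their backs; the gripper's body (76 mm by 85 mm) begins 54 mm behind the grasp point. The pads swing forward as they close: fully open they stand 13 mm farther back than shut.
Start: joints at [63.409, 21.807, 74.336, -0, 83.858, -12.336], TCP at [0.135, 0.533, 0.206] pointing down, gripper open.
Joint ranges: [-178.18, 178.18], [-50.72, 133.34], [12.68, 142.11], [-81.47, 261.47], [9.98, 163.14], [-165.26, 165.26]. Speed limits (degrees/s): [136.94, 136.94, 180, 180, 180, 180].

### API

Orientations are given as a 3x3 rotation matrix whose columns are the frame's x, y, z axes.
In Python, from rig import sensors, cams, env gives the robot as it stands.
- The arm moves only by the shell command python3 -m crank 'ROWS' [FORCE]. ROWS is a JSON object of lists of equal length, an entry for each row: "hand": the closure in counts, from 0 (fully open) to 255 (shut); "translation": the shift along the tool's x, y, z in m, a list of three; "dr": the turn, a rotation vector about the tool's x, y, z in rad, a list of three. A call has 1 to 5 rows; each row is the pose to reach, as a shift and turn from the pose commanded when the call began, along the tool's axes at that moment; what a row does not reach only later rows make up. A row lasts 1/10 s, in which the tool goes at most 50 mm and 8.59 degrees, less where a joint would pass 70% of its speed; a pose out of reach is approached as far as the arm can. A call with a gripper value outside its range is refused whole. The fingers move at their own pace and stop on an object; FORCE is the grip in N (left out, the last holds). Time passes only in rows, so rows that repeat a pose let the fingers close. It gives the time, the measured TCP pose, the force and the opening at its end, in the units of the state.
- sensors.observe(): the state, without advancing time (a new reading comes with each control period).
- cams.get_image(name): name is "scene" or "top" or "wrist"; returns (picture, depth): 480x640x3 uint8, blue, green, red; 480x640 float32, m along the optical axis (not along the pixel's ray), 0 where there is no reading.
- cams.calibration(name): a dict with "vertical_fov" (degrees; the focal length in pixels is half the picture's height over the tangent of half this angle, whatever the lens; pixels are square), "cx", "cy" (the principal point, pixels), "distortion" ([k1, k2, p1, p2, k3] as OpenCV has them; the pictures are not rectified), "extrinsics" (4x4, takes a point from camera to world coordinates). Camera axes: x right, y down, z forward; pixel columns grow to the right and rows downward; lengths in m; the calibration is good to about 2 mm. A picture is of the moment at which its call begins: read the wrist's pose just before it. calibration takes no time and is no camera call; for the wrist camera it gives the pose at the moment of the call.
- env.close_job(): hands the job in, once; it reports no verdict.
The state is a dict: "time_s": time; "q": joint angles; "qvel": joint speeds; "joint_efforts": joint torques, N m; "position": TCP position; "tool_rot": TCP orientation; "ft_force": force on the tool from outside, world axes, zero at the start; "wrist_torque": the same for the moment, N m; "grip_width": finger opening in m.
Only numpy, scipy, OpenCV 4.12 (cv2) and the standard library are available. Lean on these libraries where they do the work, as an engineer would, in place of code of your own. Each camera call takes 0.05 s, during which the arm holds its last target. There are 200 camera calls.

## Working session

There is one attempt and no reset: what is moved stays moved. The work goes in short steps, Python scripts to look and compute and a shell command to move; the robot and the scene stay as the last step left them, time stands still between calls to the robot, and variables do not carry over. Pictures are saved under pics/ and viewed, about 8 in all and at most 12, crops included, and the job is handed in when it is done.

```bash
ls; mkdir -p pics
cat > h.py <<'E'
import numpy as np, cv2
from rig import sensors, cams, env
def grab(n,save=None):
    c=cams.calibration(n); im,d=cams.get_image(n)
    if save: cv2.imwrite('pics/'+save,im)
    return c,im,d
def world(c,d):
    f=240/np.tan(np.radians(c['vertical_fov'])/2)
    K=np.array([[f,0,c['cx']],[0,f,c['cy']],[0,0,1.]])
    v,u=np.mgrid[0:480,0:640]
    p=cv2.undistortPoints(np.stack([u,v],-1).reshape(-1,1,2).astype(np.float64),K,np.array(c['distortion'],float)).reshape(480,640,2)
    P=np.dstack([p[...,0]*d,p[...,1]*d,d])
    E=np.array(c['extrinsics'])
    W=P@E[:3,:3].T+E[:3,3]; W[d<=0]=np.nan
    return W
E
python3 - <<'E'
from h import *
np.set_printoptions(precision=4,suppress=True)
s=sensors.observe(); print(s['time_s'],s['position'],s['tool_rot'],s['ft_force'],s['grip_width'])
for n in('scene','top'):
    c,im,d=grab(n,n+'0.png'); W=world(c,d); np.save(n+'W.npy',W)
    print(n,np.array(c['extrinsics'])[:3,3])
    hsv=cv2.cvtColor(im,cv2.COLOR_BGR2HSV)
    m=((hsv[...,0]<6)|(hsv[...,0]>174))&(hsv[...,1]>150)&(hsv[...,2]>60)
    k,l,st,ce=cv2.connectedComponentsWithStats(m.astype(np.uint8))
    for i in range(1,k):
        if st[i,4]>40: print(st[i],ce[i],np.nanmedian(W[l==i],0),np.nanmax(W[l==i],0))
E
```

```text
pics
0.0 [0.1353 0.5328 0.2049] [[-0.0007  0.2462  0.9692]
 [-0.0013  0.9692 -0.2462]
 [-1.     -0.0014 -0.0003]] [-0.3392  0.3064 -0.2881] 0.08553707546223911
scene [1.7069 0.8295 1.1558]
[310 220  11  12 102] [314.8039 225.1373] [0.551  0.0193 0.194 ] [0.5657 0.0325 0.2066]
[374 368  23  40 705] [385.234  387.9064] [0.9963 0.5089 0.1891] [1.0128 0.5312 0.2226]
top [0.2301 0.0368 1.8004]
[174  66  21  26 385] [184.2597  78.3013] [0.9662 0.4935 0.1898] [1.4701 0.7703 0.2284]
[333 213  13  12 122] [339.0246 218.7705] [0.5384 0.0105 0.1991] [0.5563 0.0281 0.2109]
[595 244  19  26 208] [603.1058 256.8654] [ 0.4576 -0.8116  0.0813] [ 0.4964 -0.8057  0.1197]
```

View pics/scene0.png

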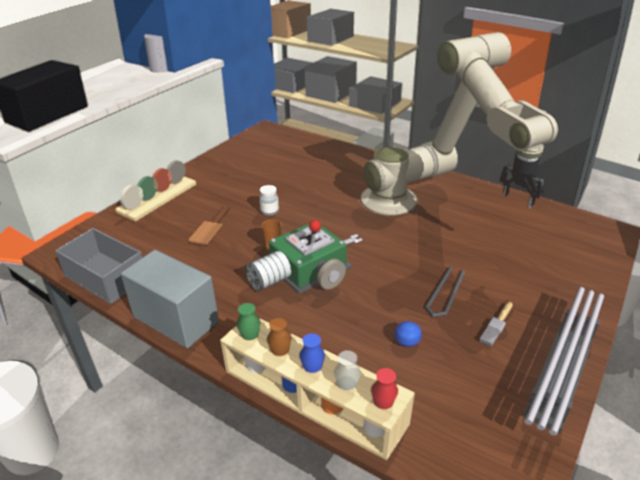

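View pics/top0.png

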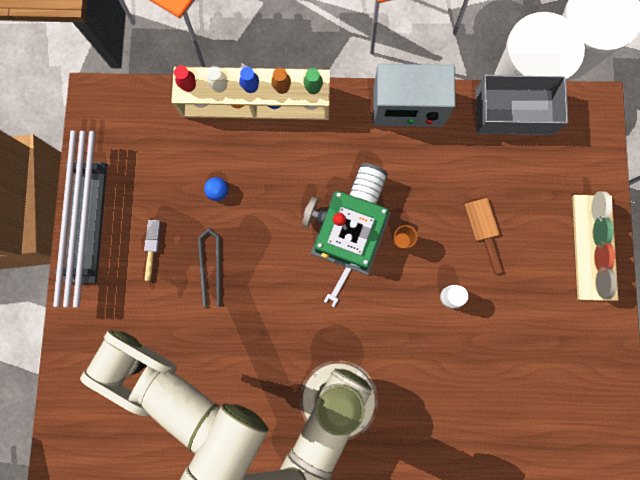

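The scene view shows the green gearbox with its red knob at (315,225). In the top view the knob is at (339,219), the plate around (352,231), the tumbler at (405,237) and the wrench at (338,287). Next I'll fit the gearbox pose from the top view.

Run:
```python
from h import *
np.set_printoptions(precision=4,suppress=True)
W=np.load('topW.npy'); im=cv2.imread('pics/top0.png'); hsv=cv2.cvtColor(im,cv2.COLOR_BGR2HSV)
roi=np.zeros((480,640),bool); roi[150:310,280:430]=1
g=(hsv[...,0]>55)&(hsv[...,0]<85)&(hsv[...,1]>100)&roi&(abs(W[...,2]-.1)<.02)
print(g.sum(),np.nanmedian(W[g],0))
P=W[g][:,:2].astype(np.float32); r=cv2.minAreaRect(P*1000); print('green',r)
b=(abs(W[...,2]-.11)<.012)&roi&(hsv[...,1]<60)&(hsv[...,2]>120)
print(b.sum(),np.median(W[b],0),cv2.minAreaRect((W[b][:,:2]*1000).astype(np.float32)))
cv2.imwrite('pics/topc.png',cv2.resize(im[150:310,280:440],None,fx=3.7,fy=3.7,interpolation=cv2.INTER_CUBIC))
for n,u,v in(('tumbler',405,237),('wrench',338,287),('motor',368,180),('wheel',310,212),('jar',454,297)): print(n,W[v,u])
```

```text
2009 [ 0.5334 -0.0337  0.0989]
green ((528.895263671875, -29.261276245117188), (178.7734832763672, 200.6878204345703), 70.86156463623047)
1431 [ 0.5436 -0.0419  0.1076] ((598.7320556640625, -16.06085205078125), (234.73919677734375, 301.7274475097656), 70.95767211914062)
tumbler [ 0.5203 -0.2105 -0.0008]
wrench [0.3508 0.0065 0.0117]
motor [ 0.6812 -0.0797  0.109 ]
wheel [0.5744 0.0994 0.1121]
jar [ 0.322  -0.3432  0.1089]
```

View pics/topc.png

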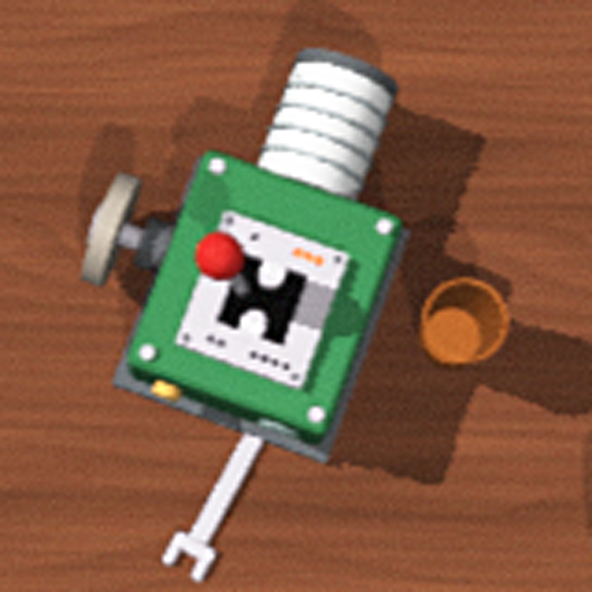

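The crop shows the knob leaning left and a little forward of the cross channel, with the shank entering at about (240,285). Orange pips are at the far right. The fit gives yaw of about -19°, and the box measures 201x179 mm against the stated 200x180. Next I rise, shut the fingers and align the tool with the gearbox.

```bash
python3 -m crank '{"hand":[255,255,255,255],"translation":[[-0.05,0,0],[-0.10,0,0],[-0.13,-0.04,0.03],[-0.13,-0.08,0.06]],"dr":[[0.084,0,0],[0.084,0,0],[0.084,0,0],[0.084,0,0]]}' 20
cat >> h.py <<'E'
A=np.radians(-19.1); O=np.array([0.5194,-0.0260])
def goal(gx,gy,z):
    "shift along current tool axes to bring TCP to gearbox-frame point"
    s=sensors.observe(); R=np.array(s['tool_rot'])
    F=np.array([np.cos(A),np.sin(A)]); L=np.array([-np.sin(A),np.cos(A)])
    w=np.r_[O+gx*F+gy*L,z]; return R.T@(w-s['position'])
def gb(w): 
    d=np.asarray(w)[...,:2]-O
    return np.stack([d@[np.cos(A),np.sin(A)],d@[-np.sin(A),np.cos(A)],np.asarray(w)[...,2]],-1)
E
python3 - <<'E'
from h import *
np.set_printoptions(precision=4,suppress=True)
s=sensors.observe();R=np.array(s['tool_rot']);print(s['time_s'],s['position'],R,s['grip_width'])
E_=np.array(cams.calibration('wrist')['extrinsics']); print('cam in tool',R.T@(E_[:3,3]-s['position']),R.T@E_[:3,:3])
print('view',goal(-.07,.10,.30))
E
```

```text
time_s: 0.5
position: [0.1715, 0.4477, 0.3376]
tool_rot: [[0.003, 0.324, 0.946], [0.004, 0.946, -0.324], [-1.0, 0.005, 0.002]]
ft_force: [0.9, -0.6, -0.2]
grip_width: 0.0285
0.5 [0.1715 0.4477 0.3376] [[ 0.0031  0.3244  0.9459]
 [ 0.0044  0.9459 -0.3245]
 [-1.      0.0051  0.0015]] 0.02852029054477778
cam in tool [-0.1685 -0.0005 -0.0748] [[-0.0009 -0.2921  0.9564]
 [ 1.     -0.0001  0.0009]
 [-0.0002  0.9564  0.2921]]
view [ 0.037  -0.2352  0.413 ]
```

```bash
python3 -m crank '{"hand":[255,255,255,255,255],"translation":[[0,-0.025,0.042],[0,-0.05,0.085],[0,-0.075,0.127],[0,-0.10,0.17],[0,-0.125,0.212]],"dr":[[0,0,0],[0,0,0],[0,0,0],[0,0,0],[0,0,0]]}' | head -2
python3 -m crank '{"hand":[255,255,255,255,255,255],"translation":[[0,-0.025,0.042]],"dr":[[0,0,0]]}' >/dev/null 2>&1
python3 -m crank '{"hand":[255,255,255,255,255],"translation":[[0,-0.025,0.042],[0,-0.05,0.085],[0,-0.075,0.127],[0,-0.10,0.17],[0,-0.11,0.20]],"dr":[[0,0,0],[0,0,0],[0,0,0],[0,0,0],[0,0,0]]}'
python3 -m crank '{"hand":[255,255],"translation":[[0,0,0],[0,0,0]],"dr":[[0,0,0],[0,0,0]]}' |head -2
cat > fit.py <<'E'
from h import *
from scipy.optimize import least_squares
import sys
np.set_printoptions(precision=4,suppress=True)
c,im,d=grab('wrist',sys.argv[1]); W=world(c,d); hsv=cv2.cvtColor(im,cv2.COLOR_BGR2HSV)
m=((hsv[...,0]<6)|(hsv[...,0]>174))&(hsv[...,1]>150)&(hsv[...,2]>50)&(abs(W[...,2]-.18)<.05)
m=cv2.erode(m.astype(np.uint8),np.ones((3,3)))>0
print('red px',m.sum(),[int(x.mean()) for x in np.nonzero(m)][::-1])
P=W[m]; r=least_squares(lambda k:np.linalg.norm(P-k,axis=1)-.02,P.mean(0)-[0,0,.01],loss='soft_l1',f_scale=.001)
k=gb(r.x); print('knob world',r.x,'gearbox',k,'res',np.abs(r.fun).mean())
print('fore',np.arcsin(k[0]/.165),'across',np.arctan2(-k[1],k[2]-.025))
s=sensors.observe(); print(s['time_s'],'tcp gb',gb(s['position']),s['ft_force'])
np.save('wW.npy',W)
E
python3 fit.py w1.png
python3 - <<'E'
from h import *
W=np.load('wW.npy'); im=cv2.imread('pics/w1.png'); hsv=cv2.cvtColor(im,cv2.COLOR_BGR2HSV)
g=(hsv[...,0]>55)&(hsv[...,0]<85)&(hsv[...,1]>100)&(abs(W[...,2]-.1)<.008)
print('green',g.sum(),np.median(W[g],0),cv2.minAreaRect((W[g][:,:2]*1000).astype(np.float32)))
E
```

```text
time_s: 1.0
position: [0.3314, 0.2583, 0.3349]
time_s: 1.5
position: [0.485, 0.0879, 0.3345]
tool_rot: [[-0.001, 0.329, 0.944], [-0.0, 0.944, -0.329], [-1.0, -0.001, -0.001]]
ft_force: [-0.4, 0.4, 0.2]
grip_width: 0.0003
time_s: 1.7
position: [0.4836, 0.0906, 0.3344]
red px 1380 [255, 300]
knob world [0.5412 0.0105 0.1841] gearbox [0.0087 0.0416 0.1841] res 0.00045218673455043413
fore 0.05248118454514565 across -0.2557927373564679
1.75 tcp gb [-0.0725  0.0989  0.3348] [ 0.4598 -0.3285  0.5551]
green 13987 [ 0.50512576 -0.03175631  0.09963107] ((528.883056640625, -28.984725952148438), (177.46014404296875, 197.88861083984375), 70.6257553100586)
```

View pics/w1.png

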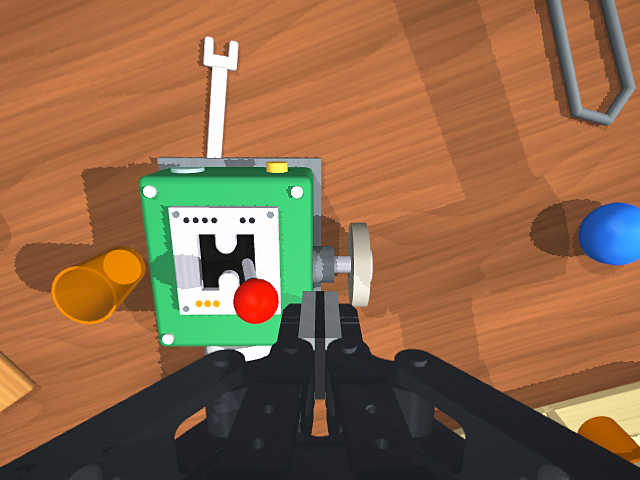

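The wrist view shows the knob at (255,300), in the left column slightly forward of the cross channel. The fit gives f≈+0.05 and a≈-0.256, and the knob height of 0.184 is consistent. Its residual is 0.5 mm. I'll come down in front of the knob and nudge it back to the middle of neutral.

```bash
python3 -m crank '{"hand":[255,255,255,255],"translation":[[0,-0.02,0.045],[0,-0.04,0.09],[0,-0.058,0.13],[0,-0.058,0.13]],"dr":[[0,0,0],[0,0,0],[0,0,0],[0,0,0]]}' | head -2
python3 -m crank '{"hand":[255,255,255,255,255],"translation":[[0.04,0,0],[0.08,0,0],[0.12,0,0],[0.157,0,0],[0.157,0,0]],"dr":[[0,0,0],[0,0,0],[0,0,0],[0,0,0],[0,0,0]]}'
python3 -c "
from h import *
print(goal(.031,.041,.177)); print(gb(sensors.observe()['position']))"
```

```text
time_s: 2.15
position: [0.5895, -0.0087, 0.333]
time_s: 2.65
position: [0.5847, -0.0045, 0.1743]
tool_rot: [[-0.009, 0.325, 0.946], [0.002, 0.946, -0.325], [-1.0, -0.001, -0.009]]
ft_force: [-0.5, 0.5, 0.0]
grip_width: 0.0004
[-0.00247653 -0.000623   -0.02366331]
[0.05463894 0.04167805 0.17431399]
```

```bash
python3 -m crank '{"hand":[255,255,255,255,255],"translation":[[0,0,-0.006],[0,0,-0.012],[0,0,-0.016],[0,0,-0.020],[0,0,-0.022]],"dr":[[0,0,0],[0,0,0],[0,0,0],[0,0,0],[0,0,0]]}' | grep -E 'pos|ft'
python3 fit.py w2.png
```

```text
position: [0.5666, 0.0008, 0.1788]
ft_force: [0.4, -0.4, 0.7]
red px 6171 [321, 232]
knob world [0.5413 0.0103 0.1843] gearbox [0.0088 0.0415 0.1843] res 0.00035888252433178387
fore 0.05356562962995519 across -0.25463552321425775
3.2 tcp gb [0.0357 0.0407 0.1786] [0.2684 0.373  0.2478]
```

View pics/w2.png

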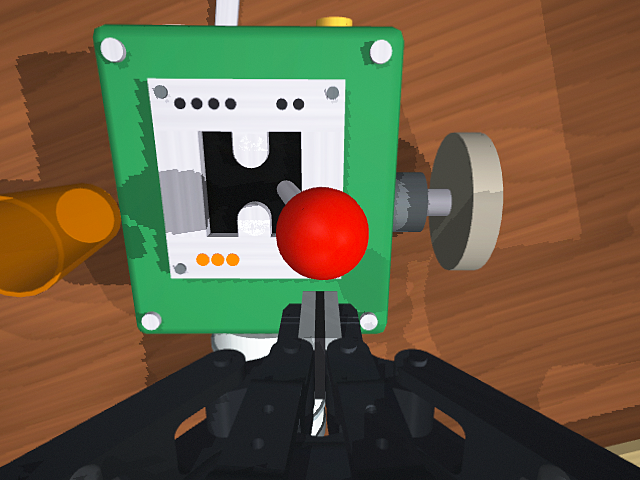

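```bash
python3 -c "
from h import *
s=sensors.observe();print(s['position'],s['tool_rot'],s['q'])"
```

```text
[0.56647558 0.00079735 0.1785516 ] [[ 6.63421111e-04  3.26631989e-01  9.45151366e-01]
 [-1.21166062e-04  9.45151593e-01 -3.26631982e-01]
 [-9.99999773e-01  1.02174283e-04  6.66610232e-04]] [-1.18912413e+01  2.46006331e+01  7.43972169e+01  1.05212148e-03
  8.09635240e+01 -8.28269262e+01]
```

The picture shows the knob at (321,232) with its near edge at row 279. The fingertip edge is at row 291, so they are not quite touching. I'll move a bit further back.

```bash
python3 -m crank '{"hand":[255,255,255,255,255],"translation":[[0.002,0,-0.003],[0.002,0,-0.006],[0.002,0,-0.009],[0.002,0,-0.010],[0.002,0,-0.010]],"dr":[[0,0,0],[0,0,0],[0,0,0],[0,0,0],[0,0,0]]}' | grep -E 'pos|ft'
python3 fit.py w3.png
```

```text
position: [0.5574, 0.0039, 0.1761]
ft_force: [0.9, -0.0, 0.2]
red px 5711 [322, 254]
knob world [0.5413 0.0103 0.1843] gearbox [0.0089 0.0415 0.1843] res 0.0003676999800154198
fore 0.05374846026487431 across -0.2546739069826426
3.75 tcp gb [0.0262 0.0407 0.1761] [0.2019 0.293  1.0586]
```

Run:
```python
from h import *
np.set_printoptions(precision=4,suppress=True)
W=np.load('wW.npy'); s=sensors.observe(); R=np.array(s['tool_rot'])
for v in range(280,345,5):
  print(v,*[(R.T@(W[v,u]-s['position'])*1000).round(1) for u in(308,332)])
im=cv2.imread('pics/w3.png')
cv2.imwrite('pics/w3c.png',cv2.resize(im[180:380,200:440],None,fx=3,fy=3))
```

```text
280 [-26.8  -4.8 -14.3] [-28.7   4.5 -15.1]
285 [-25.9  -4.8 -11.8] [-26.8   4.5 -12.2]
290 [-26.5  -4.8 -10. ] [-25.6   4.6  -9.5]
295 [-33.8  -4.6 -11.3] [-32.8   4.4 -10.8]
300 [-37.9  -4.5 -11.2] [-38.4   4.2 -11.4]
305 [-41.6  -4.4 -11.1] [-41.5   4.1 -11. ]
310 [-46.   -4.3 -11.4] [-45.2   4.  -11. ]
315 [-48.3  -4.2 -10.7] [-50.    3.8 -11.6]
320 [-53.8  -4.1 -11.9] [-51.8   3.8 -10.7]
325 [-56.7  -4.  -11.7] [-55.4   3.7 -11. ]
330 [-58.6  -4.  -11. ] [-58.7   3.6 -11. ]
335 [-63.   -3.8 -11.8] [-61.8   3.5 -11.1]
340 [-63.3  -3.8 -10.3] [-63.2   3.4 -10.3]
```

View pics/w3c.png

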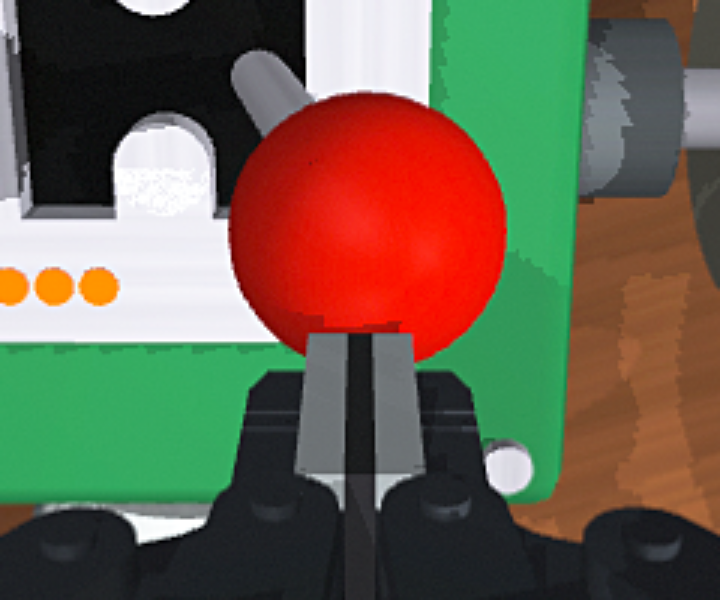

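The crop shows the finger's end face lying over the ball's far rim, and depth puts that end about 31 mm behind the reported TCP, just above the ball's top. So there was no contact, which agrees with the force reading of about zero. I'll back off, go about 30 mm lower and nudge again while watching the force.

```bash
python3 -m crank '{"hand":[255,255,255,255,255],"translation":[[0,0,0.03],[0,0,0.03],[0.015,0,0.03],[0.031,0,0.03],[0.031,0,0.03]],"dr":[[0,0,0],[0,0,0],[0,0,0],[0,0,0],[0,0,0]]}' | grep -E 'pos|ft'
python3 - <<'E'
from h import *
np.set_printoptions(precision=4,suppress=True)
c,im,d=grab('wrist'); W=world(c,d); s=sensors.observe(); R=np.array(s['tool_rot']); print(gb(s['position']),s['ft_force'])
for v in range(280,312,3):
  print(v,*[(R.T@(W[v,u]-s['position'])*1000).round(1) for u in(292,308,332)])
c,im,d=grab('scene')
cv2.imwrite('pics/s2.png',cv2.resize(im[170:260,270:380],None,fx=6,fy=6,interpolation=cv2.INTER_CUBIC))
E
```

```text
position: [0.5844, -0.0056, 0.143]
ft_force: [-0.1, -0.8, 0.4]
[0.0554 0.0407 0.1444] [-0.2732  0.0616 -0.5752]
280 [ 44.4 -16.3  14.7] [44.3 -7.  14.7] [44.6  6.9 14.8]
283 [ 44.1 -16.3  16.5] [45.8 -7.1 17.2] [44.   6.9 16.4]
286 [ 45.1 -16.4  18.8] [45.  -7.1 18.7] [44.1  6.9 18.3]
289 [ 44.4 -16.4  20.4] [44.2 -7.1 20.3] [45.3  6.9 20.8]
292 [ 45.4 -16.5  22.8] [-29.8  -4.8 -11.8] [-29.5   4.3 -11.7]
295 [ 44.4 -16.5  24.2] [-31.8  -4.7 -11.5] [-33.3   4.2 -12.2]
298 [ 43.2 -16.4  25.6] [-34.5  -4.7 -11.6] [-34.8   4.2 -11.7]
301 [ 44.6 -16.6  28.2] [-36.7  -4.6 -11.4] [-37.    4.1 -11.6]
304 [-31.8 -10.8  -7.8] [-40.9  -4.5 -12.3] [-39.1   4.  -11.5]
307 [-34.7 -10.6  -8. ] [-41.   -4.5 -11.2] [-42.2   3.9 -11.8]
310 [-35.5 -10.6  -7.2] [-43.5  -4.4 -11.4] [-45.2   3.8 -12.2]
```

View pics/s2.png

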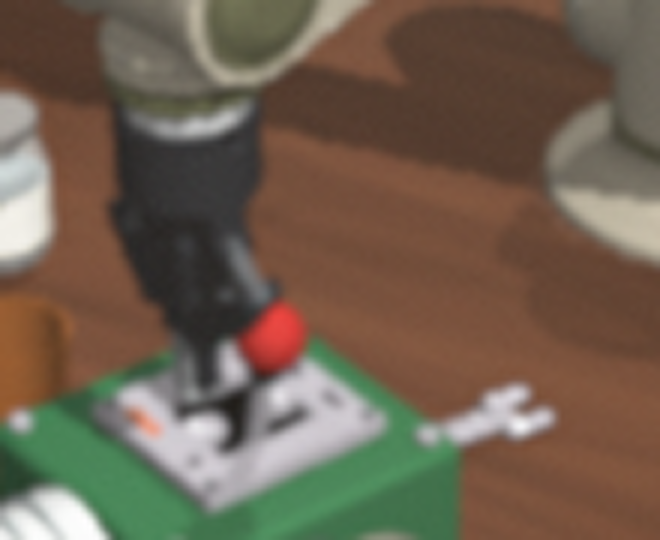

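The scene crop shows the finger beside the ball, but blurred, and its tip seems low at around (195,400). I'll settle the true tip height from the scene and top depth.

Run:
```python
from h import *
np.set_printoptions(precision=1,suppress=True)
s=sensors.observe(); R=np.array(s['tool_rot'])
c,im,d=grab('scene'); W=world(c,d); T=(W-s['position'])@R*1000
m=(abs(T[...,1])<22)&(abs(T[...,2])<22)&(T[...,0]<34)
v,u=np.nonzero(m)
for r in sorted(set(v)): 
    q=u[v==r]; print(r,[(int(x),T[r,x].round(0).tolist(),im[r,x].tolist()) for x in q[::2]][:5])
f=240/np.tan(np.radians(c['vertical_fov'])/2); E=np.array(c['extrinsics'])
K=np.array([[f,0,c['cx']],[0,f,c['cy']],[0,0,1]])
P=np.array([s['position']+R@[x,0,0] for x in(0,-.03)]); Ei=np.linalg.inv(E)
print(cv2.projectPoints(P,cv2.Rodrigues(Ei[:3,:3])[0],Ei[:3,3],K,np.array(c['distortion']))[0].reshape(-1,2))
```

```text
145 [(293, [-330.0, -19.0, 7.0], [184, 207, 216]), (296, [-325.0, -22.0, -6.0], [175, 197, 206]), (298, [-327.0, -15.0, -8.0], [165, 185, 194])]
146 [(292, [-327.0, -20.0, 9.0], [187, 210, 219]), (294, [-328.0, -15.0, 6.0], [186, 208, 218]), (296, [-328.0, -11.0, 2.0], [183, 205, 214]), (298, [-323.0, -15.0, -8.0], [175, 198, 207]), (300, [-323.0, -13.0, -13.0], [167, 188, 196])]
147 [(290, [-325.0, -21.0, 16.0], [187, 210, 219]), (293, [-327.0, -14.0, 10.0], [187, 210, 219]), (295, [-327.0, -10.0, 6.0], [187, 210, 219]), (297, [-326.0, -8.0, 1.0], [185, 207, 217]), (299, [-324.0, -6.0, -5.0], [181, 202, 211])]
148 [(291, [-324.0, -17.0, 15.0], [185, 208, 217]), (293, [-326.0, -10.0, 13.0], [186, 208, 218]), (295, [-325.0, -8.0, 8.0], [187, 210, 219]), (297, [-324.0, -5.0, 3.0], [186, 209, 219]), (299, [-326.0, 1.0, -0.0], [184, 206, 216])]
149 [(289, [-322.0, -18.0, 21.0], [182, 205, 214]), (291, [-325.0, -10.0, 20.0], [183, 206, 214]), (293, [-323.0, -9.0, 14.0], [185, 208, 218]), (295, [-321.0, -9.0, 7.0], [186, 209, 219]), (297, [-324.0, -0.0, 6.0], [187, 210, 219])]
150 [(289, [
[... 6444 characters left out ...]
7.0, 9.0], [63, 63, 62]), (305, [-37.0, 14.0, -1.0], [82, 80, 81])]
234 [(299, [-30.0, -1.0, 11.0], [114, 112, 113]), (301, [-33.0, 6.0, 9.0], [121, 122, 121]), (303, [-39.0, 16.0, 8.0], [81, 81, 80]), (305, [-34.0, 15.0, -0.0], [108, 106, 107])]
235 [(300, [-29.0, 3.0, 11.0], [125, 124, 123]), (302, [-31.0, 10.0, 8.0], [123, 123, 122]), (304, [-26.0, 8.0, -1.0], [102, 101, 101])]
236 [(302, [-24.0, 6.0, 5.0], [117, 116, 116])]
247 [(305, [31.0, -2.0, -10.0], [210, 204, 209])]
248 [(299, [33.0, -13.0, 6.0], [172, 167, 172])]
249 [(301, [34.0, -5.0, 4.0], [190, 184, 189]), (306, [32.0, 7.0, -7.0], [195, 189, 193])]
251 [(303, [30.0, 12.0, 8.0], [163, 158, 163])]
[[302.6 240.7]
 [302.2 233. ]]
```

Scene depth confirms it: the fingers end about 28 mm behind the reported TCP, so the true tip is now at z≈0.173, just below the knob's equator. Now the nudge back.

```bash
python3 -m crank '{"hand":[255,255,255,255,255],"translation":[[0,0,-0.012],[0,0,-0.016],[0,0,-0.020],[0,0,-0.023],[0,0,-0.0245]],"dr":[[0,0,0],[0,0,0],[0,0,0],[0,0,0],[0,0,0]]}' | grep -E 'pos|ft'
python3 fit.py w4.png
```

```text
position: [0.5629, 0.0021, 0.1455]
ft_force: [2.5, 0.0, 1.7]
red px 9772 [322, 252]
knob world [0.5349 0.0126 0.1844] gearbox [0.002  0.0415 0.1844] res 0.0003515361593377968
fore 0.012134585419857475 across -0.25458986868488614
4.95 tcp gb [0.0317 0.0407 0.1454] [ 1.6215 -0.3242  1.331 ]
```

f is now 0.012, the middle of neutral. Now I go up and over to the knob's left side.

```bash
python3 -m crank '{"hand":[255,255,255,255,255],"translation":[[0,0,0.02],[0,0,0.02],[-0.035,0,0.02],[-0.068,0,0.02],[-0.068,0,0.02]],"dr":[[0,0,0],[0,0,0],[0,0,0],[0,0,0],[0,0,0]]}' | grep -E 'pos|ft'
python3 -m crank '{"hand":[255,255,255,255,255],"translation":[[0,0.03,-0.025],[0,0.057,-0.052],[0,0.057,-0.052],[0.035,0.057,-0.052],[0.068,0.057,-0.052]],"dr":[[0,0,0],[0,0,0],[0,0,0],[0,0,0],[0,0,0]]}' | grep -E 'pos|ft'
python3 -m crank '{"hand":[255],"translation":[[0,0,0]],"dr":[[0,0,0]]}' | grep -E 'pos|ft'
python3 fit.py w5.png
```

```text
position: [0.5824, -0.0045, 0.2171]
ft_force: [0.6, 0.4, -0.6]
position: [0.5504, 0.0666, 0.1439]
ft_force: [1.4, -0.6, -0.3]
position: [0.5482, 0.0664, 0.1407]
ft_force: [-1.5, -0.7, 0.7]
red px 7713 [157, 339]
knob world [0.5347 0.0127 0.1844] gearbox [0.0018 0.0416 0.1844] res 0.0004098965528280082
fore 0.01085720507133183 across -0.2550823008510084
6.1 tcp gb [-0.0015  0.0971  0.1435] [0.4122 0.0355 0.7358]
```

```bash
python3 -m crank '{"hand":[255,255,255,255,255],"translation":[[0,-0.014,0],[0,-0.022,0],[0,-0.030,0],[0,-0.038,0],[0,-0.046,0]],"dr":[[0,0,0],[0,0,0],[0,0,0],[0,0,0],[0,0,0]]}' | grep -E 'pos|ft'
python3 fit.py w6.png
```

```text
position: [0.536, 0.0223, 0.1456]
ft_force: [1.3, 2.4, 2.2]
red px 5918 [225, 324]
knob world [ 0.5271 -0.0092  0.1889] gearbox [0.0018 0.0184 0.1889] res 0.00037822305065371686
fore 0.010879591247577156 across -0.11168889790626395
6.65 tcp gb [-0.0002  0.0501  0.1454] [0.5378 2.2966 1.8684]
```

```bash
python3 -m crank '{"hand":[255,255,255,255,255],"translation":[[0,-0.008,0],[0,-0.016,0],[0,-0.024,0],[0,-0.031,0],[0,-0.036,0]],"dr":[[0,0,0],[0,0,0],[0,0,0],[0,0,0],[0,0,0]]}' | grep -E 'pos|ft'
python3 fit.py w7.png
```

```text
position: [0.5239, -0.0118, 0.1449]
ft_force: [0.5, 1.8, 1.5]
red px 5870 [224, 325]
knob world [ 0.5152 -0.0435  0.1891] gearbox [ 0.0017 -0.0179  0.1891] res 0.0003827804347047457
fore 0.010416496982635024 across 0.10865587830121118
7.2 tcp gb [-0.0004  0.0145  0.1449] [1.0027 0.7059 2.7018]
```

```bash
python3 -m crank '{"hand":[255,255,255,255,255],"translation":[[0,-0.007,0],[0,-0.013,0],[0,-0.018,0],[0,-0.022,0],[0,-0.023,0]],"dr":[[0,0,0],[0,0,0],[0,0,0],[0,0,0],[0,0,0]]}' | grep -E 'pos|ft'
python3 fit.py w8.png
```

```text
position: [0.5164, -0.0332, 0.1448]
ft_force: [0.7, 0.7, -1.9]
red px 6002 [226, 322]
knob world [ 0.5077 -0.0649  0.1851] gearbox [ 0.0017 -0.0406  0.1851] res 0.0003844769332300981
fore 0.010164461643880508 across 0.24850408458487747
7.75 tcp gb [-0.0004 -0.0077  0.1449] [ 0.4407  1.1355 -0.9072]
```

Across is done at a=0.249, f=0.010. I'll swing around behind the knob at the same height.

```bash
python3 -m crank '{"hand":[255,255,255,255,255],"translation":[[0,0.017,0],[0,0.017,0],[0,0.017,-0.03],[0,0.017,-0.048],[0,0.017,-0.048]],"dr":[[0,0,0],[0,0,0],[0,0,0],[0,0,0],[0,0,0]]}' | grep -E 'pos|ft'
python3 -m crank '{"hand":[255,255,255,255],"translation":[[0,-0.02,0],[0,-0.04,0],[0,-0.050,0],[0,-0.050,0]],"dr":[[0,0,0],[0,0,0],[0,0,0],[0,0,0]]}' | grep -E 'pos|ft'
python3 fit.py w9.png
```

```text
position: [0.4752, -0.0007, 0.1452]
ft_force: [0.1, -0.6, 0.7]
position: [0.4608, -0.0495, 0.1451]
ft_force: [-0.7, 0.7, 0.8]
red px 389 [319, 419]
knob world [ 0.5082 -0.0642  0.1858] gearbox [ 0.0019 -0.0398  0.1858] res 0.0004811839127041439
fore 0.011469159657619242 across 0.24276767725308374
8.7 tcp gb [-0.0478 -0.0407  0.145 ] [ 0.0116 -0.4634  0.0463]
```

```bash
python3 -m crank '{"hand":[255,255,255,255,255],"translation":[[0,0,0.012],[0,0,0.022],[0.002,0,0.030],[0.003,0,0.037],[0.004,0,0.044]],"dr":[[0,0,0],[0,0,0],[0,0,0],[0,0,0],[0,0,0]]}' | grep -E 'pos|ft'
python3 -m crank '{"hand":[255,255,255,255,255],"translation":[[0.001,0,0.006],[0.001,0,0.011],[0.002,0,0.015],[0.002,0,0.018],[0.002,0,0.020]],"dr":[[0,0,0],[0,0,0],[0,0,0],[0,0,0],[0,0,0]]}' | grep -E 'pos|ft'
python3 -m crank '{"hand":[255],"translation":[[0,0,0]],"dr":[[0,0,0]]}' | grep -E 'pos|ft'
python3 fit.py w10.png
```

```text
position: [0.5026, -0.0626, 0.1407]
ft_force: [-1.4, -0.4, 2.1]
position: [0.521, -0.0692, 0.1388]
ft_force: [-2.4, 1.8, -0.6]
position: [0.521, -0.0692, 0.1388]
ft_force: [-0.8, 1.2, -0.2]
red px 398 [319, 418]
knob world [ 0.5497 -0.0771  0.1789] gearbox [ 0.0453 -0.0384  0.1789] res 0.0004946278725361573
fore 0.27825060001772967 across 0.24428459849560383
9.85 tcp gb [ 0.0156 -0.0403  0.1389] [-0.2928  0.5378 -1.4833]
```

Not yet at the end stop (f≈0.28, no force rise). I'll push on gently until the force rises.

```bash
python3 -m crank '{"hand":[255,255,255,255],"translation":[[0,0,0.002],[0,0,0.004],[0,0,0.005],[0,0,0.005]],"dr":[[0,0,0],[0,0,0],[0,0,0],[0,0,0]]}' | grep -E 'pos|ft'
python3 -m crank '{"hand":[255,255,255],"translation":[[0,0,0.001],[0,0,0.002],[0,0,0.002]],"dr":[[0,0,0],[0,0,0],[0,0,0]]}' | grep -E 'pos|ft'
python3 fit.py w11.png
```

```text
position: [0.5242, -0.0703, 0.1386]
ft_force: [-8.3, 3.4, 1.5]
position: [0.5247, -0.0705, 0.1385]
ft_force: [-15.6, 4.6, 4.5]
red px 400 [319, 418]
knob world [ 0.5535 -0.0777  0.178 ] gearbox [ 0.0492 -0.0377  0.178 ] res 0.0005036792333449148
fore 0.3025805018957058 across 0.24176285441313225
10.6 tcp gb [ 0.0196 -0.0403  0.1385] [-14.7289   4.2761   4.6569]
```

The force has risen to about 16 N and motion has stopped at f≈0.30, so it is against the end stop. Now I back straight off, rise, retreat and check.

```bash
python3 -m crank '{"hand":[255,255,255,255,255],"translation":[[0,0,-0.012],[0,0,-0.03],[-0.01,0,-0.06],[-0.05,0,-0.08],[-0.09,0,-0.09]],"dr":[[0,0,0],[0,0,0],[0,0,0],[0,0,0],[0,0,0]]}' | grep -E 'pos|ft'
python3 -m crank '{"hand":[255,255,255,255,255],"translation":[[-0.04,0.01,0],[-0.06,0.04,0],[-0.08,0.08,0],[-0.08,0.10,0],[-0.08,0.10,0]],"dr":[[0,0,0],[0,0,0],[0,0,0],[0,0,0],[0,0,0]]}' | grep -E 'pos|ft'
python3 fit.py w12.png
```

```text
position: [0.4413, -0.0417, 0.2303]
ft_force: [0.8, -0.4, -0.4]
position: [0.4761, 0.0541, 0.3097]
ft_force: [-0.6, -0.0, -0.7]
red px 1113 [200, 342]
knob world [ 0.5531 -0.0787  0.1778] gearbox [ 0.0491 -0.0387  0.1778] res 0.0004911789211765848
fore 0.3022626532047367 across 0.248269874128305
11.65 tcp gb [-0.0672  0.0603  0.3092] [ 0.2499 -0.1127 -0.9823]
```

View pics/w12.png

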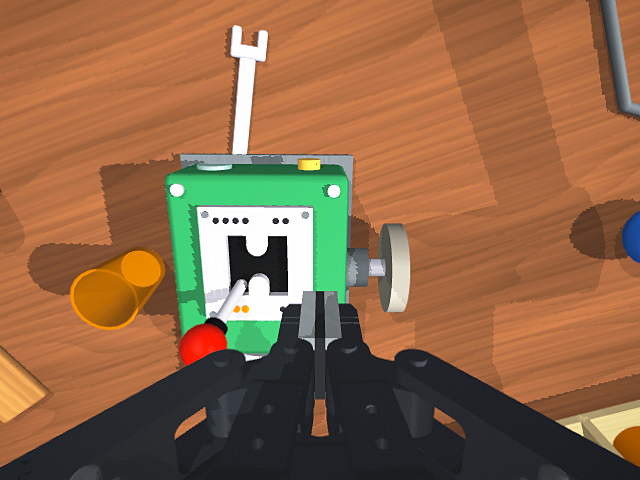

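The last view shows the knob at (200,342) and the shank at the far end of the slot next to the orange pips (242,285). The tumbler and wrench are undisturbed and the arm is clear, so I'm handing in.

```bash
python3 -c "
from rig import env; env.close_job()"
```

```text
the job is handed in; nothing more can be done
```

The lever is in third and the job is handed in. With the fingers shut throughout, I nudged the knob back to the middle of neutral (f 0.05→0.01). I then pushed it across to the right column (a −0.25→+0.25, f steady at 0.01) and forward until it stopped.

**Last checks:**
- **Lever position:** after backing off, it measured f≈0.302 and a≈0.248, with the shank at the far end by the orange pips. The end stop is quoted at about 0.31; my reading is slightly under that. The force rise to about 16 N with no further motion showed it was against the stop.
- **Surroundings:** the tumbler and wrench looked untouched in the final wrist view. I did not measure any of the bystanders or re-check those outside that view, though the arm stayed over the gearbox the whole time.
- **Arm:** clear of the lever, force reading about zero. The clock read 11.65 s at the last check.

**Disagreement found:** with the fingers shut, both cameras' depth put the fingertips about 28–30 mm behind the reported TCP. My first nudge therefore passed over the knob without touching it. I corrected for this by working 30 mm lower.

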